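# Put the slicer insert back in its caddy and snap the keeper bar shut

### The job

The green vegetable-slicer insert has dried in the drainer: lower it into the empty pocket of the leaning blade caddy until it is fully home, without dropping it. Then swing the red-gripped keeper bar over all three inserts and press it until it snaps past the spring roller and lies fully shut, so that no blade can come out. Leave everything else where it is, and do not shove, tip or lean hard on the caddy, which is light plastic and just stands on its rubber feet.

Things in the scene. Friction and masses are not known exactly. Their poses are not given: they have to be found in the camera images.
- insert: Washed slicer insert, green grip: a flat plate 100 mm (its x) by 12 mm thick (its y) by 85 mm high (its z), with a green grip tab 44 x 12 mm rising 35 mm more from the middle of its top edge (120 mm in all). 100 to 200 g. Origin: centre of its underside, z towards the tab. Starts upright in the drainer; either way round is right in the caddy.
- drainer: Small white drainer, fixed: tray 150 x 150 mm, its floor 10 mm above the counter, origin centre of its underside. Two lanes along its x, 64 mm apart, each between two wire hoops 65 mm high, 17 mm apart: one holds the insert, the other a small wooden board.
- mini_board: Small wooden board 90 x 12 x 105 mm standing in the drainer's other lane; leave it. Origin: centre of its underside.
- caddy: Blade caddy, 1.1 kg, standing loose on rubber feet: grey holder between white cheeks, 160 mm wide and 135 mm high. Origin: centre of its underside, x away from the robot at yaw 0, y left. Three pockets side by side, 45 mm apart along y, all leaning 30 degrees with their mouths towards the robot, so a thing goes in along a slanted line.
- pocket_seat (a point): Where the middle of the insert's underside rests in the empty pocket, any of the three (green clips on its lips). z: out of the pocket, 30 degrees from vertical, leaning to the robot; x: up the sloping floor, away; y: along the row. Seated, insert and seat axes agree. The pocket spans x -50 to +56 mm (ends closed, 55 mm deep), y +-8.5 mm (ribs 45 mm deep). Neighbours are as tall as the insert.
- insert_orange: A like insert with orange grip in another pocket; leave it. Origin: middle of its underside on the pocket floor; axes level (z straight up) although the insert leans with the pocket.
- insert_blue: A like insert with blue grip in the third pocket; leave it. Origin and axes as for the orange one.
- keeper (a joint): Keeper bar angle, rad: 0 shut (along the row, over the inserts' front shoulders), 1.57 standing out along the pockets' z, 2.0 to 2.4 at the start, leaning out to the left (limit 2.5). Stiff hinge, stays where left. Near 0.09 the rod meets the catch's spring roller and looks almost shut; about 9 N on the grip takes it past, then the force drops away until it stops dead at 0, held by the roller.
- keeper_hinge (a point): Hinge of the keeper bar, on the caddy's left cheek; axes as pocket_seat. The bar swings in this frame's y-z plane about its x: at angle a the point r along the bar is at (0, -r cos a, r sin a). The bar is a steel rod 12 mm thick.
- keeper_grip (a point): Middle of the red grip at the bar's free end, 182 mm from the hinge: a block 40 mm long along the bar, 16 mm wide (along hinge x), 14 mm thick. Shut, it lies clear beyond the right cheek. The roller catch, a white post 149 mm from the hinge on the robot's side of the bar, ends 18 mm above the shut bar's middle.
- potato: Potato, 72 mm across, 62 mm high, on the pink board at left; leave it.
- skillet: Black cast-iron skillet, 156 mm across, 40 mm high, wooden handle, at left; leave it.
- mug: White mug, 84 mm across, 82 mm high, behind the caddy; leave it.
- soap: Soap bottle, 62 mm across, 170 mm high, at the back right; leave it.
- colander: Steel colander of greens, 200 mm across, 75 mm high, at the back left; leave it.

How it is judged:
On the way, in this order (a step that is already met when the one before it is completed fails the run):
1. the green insert stands fully home in the empty pocket (x of insert in the frame of pocket_seat between -0.012 and 0.014 m and y of insert in the frame of pocket_seat between -0.01 and 0.01 m and z of insert in the frame of pocket_seat between -0.008 and 0.006 m and angle between the z axis of insert and the z axis of pocket_seat, either way round below 0.15 rad), for 0.2 s.
2. the keeper bar has snapped into its catch (value of joint keeper below 0.02 rad), for 0.2 s.
At the end, for the whole second after the job is handed in: The green insert rests on the floor of the empty pocket (within 6 mm of the floor, leaning with it within 8 degrees), the keeper bar is past the roller and shut (under 0.02 rad), the other two inserts are still in their pockets, the caddy stands flat, all at rest (all of step 1 and value of joint keeper below 0.02 rad and linear speed of insert below 0.02 m/s and angle between caddy's own z axis and vertical below 0.03 rad and distance of each of insert_orange, insert_blue from where it was at the start of the episode below 0.03 m); the robot touches nothing.
It fails at once if another thing is moved more than 30 mm (distance of any of insert_orange, insert_blue, mini_board, potato, skillet, mug, soap, colander from where it was at the start of the episode above 0.03 m).
It fails at once if the caddy is shoved more than 12 mm or tipped (distance of caddy from where it was at the start of the episode above 0.012 m or angle between caddy's own z axis and vertical above 0.1 rad).
It fails at once if the caddy is leaned on with more than about 40 N (it bears on the counter with over 55 N; its own load is 15 N) (contact force between caddy and table above 55 N).
It fails at once if the insert is dropped (faster than 0.6 m/s out of the fingers) (linear speed of insert above 0.6 m/s and contact force between the fingers and insert below 0.2 N).
It also fails if it takes over 72 s, if anything falls off the work surface, if the arm or the gripper's body presses on something with over 40 N, if the wrist force passes 120 N, or if a joint passes its speed limit or range.

### The arm

A 7-joint arm with a two-finger parallel gripper is mounted at the origin on the work surface. World frame = base frame: x ahead of the robot, y to its left, z up, the work surface at z = 0. Lengths are in m, angles in rad, forces in N, time in s.
With the tool pointing down it reaches from about 0.4 to 0.85 m from the base axis. Payload 10.4 kg.
Tool frame: the origin (TCP) lies at the very end of the fingers, on their centre line; the grasp point (between the pads) lies 19 mm behind it; z points along the fingers, y is the line along which they close (so a half turn about z gives the same grasp; the last joint's range is limited). The gripper opens to 87 mm and grips with 3 to 60 N. Pads are 19 mm wide; open, the fingers measure 117 mm over their backs; the gripper's body (75 mm by 190 mm) begins 51 mm behind the grasp point.
Start: joints at [-1.131, 0.332, -0.065, 1.46, 0.022, 1.35, -0.088], TCP at [0.279, 0.559, 0.223] pointing down, gripper open.
Joint ranges: [-2.6, 2.6], [-0.5, 2.12], [-1.47, 1.34], [0.16, 2.42], [-1.27, 4.41], [0.06, 2.06], [-2.6, 2.6]. Speed limits (rad/s): [2.22, 2.22, 2.79, 2.79, 3.14, 3.14, 3.14].

### API

Orientations are given as a unit quaternion [x, y, z, w].
In Python, from bench import read_state, cams, workorder gives the robot as it stands.
- The arm moves only by the shell command python3 -m crank 'ROWS' [FORCE]. ROWS is text: rows parted by semicolons, each of 5 numbers parted by spaces: the shift along the tool's x, y, z scaled (see below), then the turn about the tool's z scaled (see below), then the opening, from -1 (shut) to 1 (fully open). In form: dx dy dz yaw jaw; .... A call has 1 to 10 rows; each row shifts and turns the commanded pose from where the row before left it, along the tool's axes as they then stand; what a row does not reach is not made up. The controller multiplies each number of a shift by 200 mm and each number of a turn by 90 degrees. A row lasts 1/10 s, in which the tool goes at most 50 mm and 8.59 degrees, less where a joint would pass 70% of its speed; a pose out of reach is approached as far as the arm can. A call with a number of a shift or a turn outside -1 to 1 is refused whole. A call with a gripper value outside its range is refused whole. The fingers move at their own pace and stop on an object; FORCE is the grip in N (left out, the last holds). Time passes only in rows, so rows that do not move let the fingers close. It gives the time, the measured TCP pose, the force, the opening and the grip force at its end, in the units of the state.
- read_state(): the state, without advancing time (a new reading comes with each control period).
- cams.camera(name): name is "side" or "top"; returns a dict with "img" (420x560x3 uint8, blue, green, red), "K" (3x3 intrinsics, pixels), "dist" ([k1, k2, p1, p2, k3] as OpenCV has them; the pictures are not rectified), "xyz" and "attitude" of the camera in the world. Camera axes: x right, y down, z forward; pixel columns grow to the right and rows downward; lengths in m; the calibration is good to about 2 mm. A picture is of the moment at which its call begins. There is no depth.
- workorder.close_job(): hands the job in; it is judged then, once.
The state is a dict: "time": time; "joint_positions": joint angles; "joint_vel": joint speeds; "joint_torque": joint torques, N m; "ee_pos": TCP position; "eef_rot": TCP orientation; "ft_force": force on the tool from outside, world axes, zero at the start; "torque": the same for the moment, N m; "width": finger opening in m; "grip_force": force on a finger pad.
Only numpy, scipy, OpenCV 4.12 (cv2) and the standard library are available. Lean on these libraries where they do the work, as an engineer would, in place of code of your own. Each camera call takes 0.05 s, during which the arm holds its last target. There are 200 camera calls.

## Working session

There is one attempt and no reset: what is moved stays moved. The work goes in short steps, Python scripts to look and compute and a shell command to move; the robot and the scene stay as the last step left them, time stands still between calls to the robot, and variables do not carry over. Pictures are saved under pics/ and viewed, at most 10 in all, crops included, and the job is handed in when it is done.

```bash
ls; mkdir -p pics
python3 - <<'E'
from bench import read_state,cams
import cv2
print(read_state())
for n in("side","top"):
    c=cams.camera(n);cv2.imwrite(f"pics/{n}0.png",c["img"]);print(n,c["K"],c["dist"],c["xyz"],c["attitude"])
E
```

```text
pics
{'time': 0.0, 'joint_positions': array([-1.13060759,  0.33288543, -0.06469279,  1.46091759,  0.02162035,
        1.34988651, -0.0885525 ]), 'joint_vel': array([ 1.47102526e-03, -2.44796271e-03,  2.41891255e-04, -1.61505002e-03,
       -1.39259840e-04, -7.09121873e-04,  1.14047685e-05]), 'joint_torque': array([ 8.76369832e-04, -6.23266697e+01,  2.52487266e-02, -3.89883327e+01,
       -6.12802966e-02,  3.97888420e-02,  1.32743426e-04]), 'ee_pos': array([0.27887651, 0.55891621, 0.22175679]), 'eef_rot': array([ 2.29351615e-01,  9.73343386e-01, -6.90254613e-04, -1.18672356e-04]), 'ft_force': array([ 0.31128717, -0.08530391, -0.26339385]), 'torque': array([-0.06292407, -0.02505593, -0.01957295]), 'grip_force': 0.0, 'width': 0.0865925159112598}
side [[441.25686891   0.         272.17953001]
 [  0.         441.25686891 211.34176957]
 [  0.           0.           1.        ]] [0.01201852 0.         0.         0.         0.        ] [ 0.48801255 -0.7099465   0.75756885] [ 0.90311954 -0.03079825  0.01953378 -0.42783759]
top [[379.15411148   0.         277.00495109]
 [  0.         379.15411148 209.26238002]
 [  0.           0.           1.        ]] [-0.08505174  0.          0.          0.          0.        ] [0.43318666 0.10857716 0.98279961] [-0.70301206  0.70659647 -0.06817965  0.04297677]
```

View pics/side0.png

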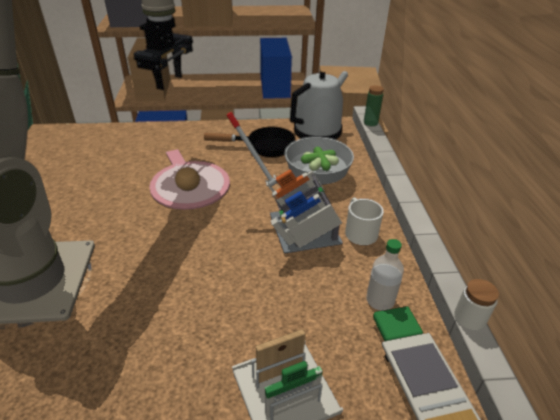

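View pics/top0.png

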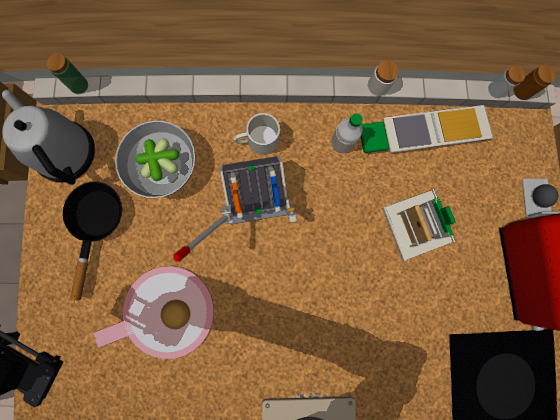

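Run:
```python
import cv2,numpy as np
s=cv2.imread("pics/side0.png");t=cv2.imread("pics/top0.png")
f=lambda im,x,y,w,h,W,H:cv2.resize(im[y:y+h,x:x+w],(W,H),interpolation=cv2.INTER_CUBIC)
a=np.vstack([np.hstack([f(s,220,105,130,150,390,300)[:, :],]),]) 
A=f(s,220,105,130,150,260*0+340,300+92); B=f(s,225,325,130,95,400,292)
C=f(t,165,145,140,125,400,300) 
D=f(t,375,180,90,90,300,300)
E=f(s,220,105,130,150,260,300); 
cv2.imwrite("pics/c1.png",np.vstack([np.hstack([f(s,260,160,90,90,300,300),f(s,225,325,120,95,380,300)]),np.hstack([f(t,215,150,90,90,300,300),D,np.zeros((300,80,3),np.uint8)])]))
```

```text
(no output)
```

View pics/c1.png

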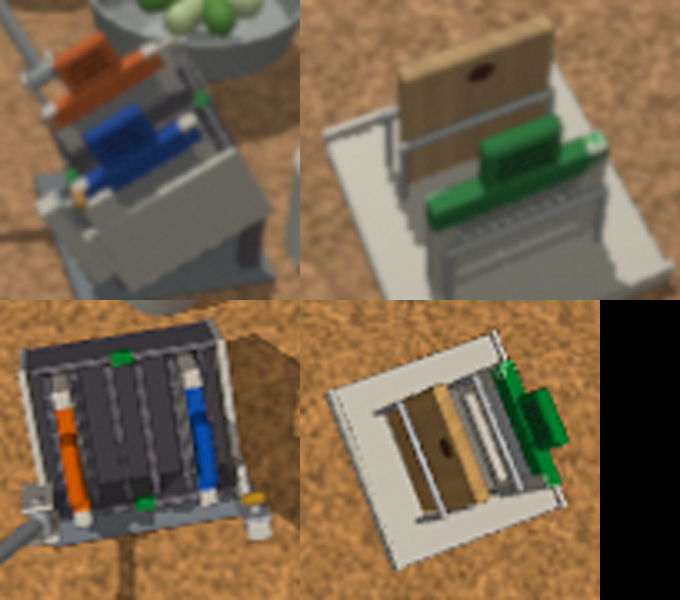

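```bash
cat > h.py <<'E'
import cv2,numpy as np
from bench import read_state,cams
from scipy.spatial.transform import Rotation as R
C={n:cams.camera(n) for n in("side","top")}
def ray(n,p):
    c=C[n];u=cv2.undistortPoints(np.array([[p]],float),c["K"],np.array(c["dist"]))[0,0]
    d=R.from_quat(c["attitude"]).as_matrix()@[u[0],u[1],1];return np.array(c["xyz"]),d/np.linalg.norm(d)
def plane(n,p,z):
    o,d=ray(n,p);return o+d*(z-o[2])/d[2]
def tri(ps,pt):
    (a,d),(b,e)=ray("side",ps),ray("top",pt)
    s=np.linalg.lstsq(np.c_[d,-e],b-a,rcond=None)[0];P,Q=a+s[0]*d,b+s[1]*e
    return np.round((P+Q)/2,4),round(float(np.linalg.norm(P-Q)),4)
def blob(n,lo,hi,box):
    x,y,w,h=box;m=cv2.inRange(cv2.cvtColor(C[n]["img"],cv2.COLOR_BGR2HSV),lo,hi)
    k=np.zeros_like(m);k[y:y+h,x:x+w]=m[y:y+h,x:x+w];q=np.argwhere(k)[:,::-1]
    return q.mean(0),cv2.minAreaRect(q.astype(np.float32)),len(q)
E
python3 - <<'E'
from h import *
for nm,lo,hi,bs,bt in [("red",(0,150,80),(8,255,255),(220,105,30,30),(165,235,40,40)),("orange",(4,150,80),(14,255,255),(260,160,60,60),(225,170,25,60)),
 ("blue",(105,130,60),(125,255,255),(275,180,60,60),(260,160,40,50)),("green",(50,120,40),(80,255,255),(255,355,80,45),(425,185,40,60))]:
    s,t=blob("side",lo,hi,bs),blob("top",lo,hi,bt);print(nm,s,t,tri(s[0],t[0]),sep="\n ")
for nm,s,t in [("farclip",(320.6,189.4),(251.6,167.1)),("nearclip",(281,212.2),(258.5,211.2)),("hinge",(271.5,182.5),(226.5,209))]:print(nm,tri(s,t))
for p,z in [((448.5,206.4),.13),((455.1,222),.13),((437.4,198.6),.095),((453.3,234.6),.095)]:print(plane("top",p,z).round(4))
f=lambda x,y:(225+(x-300)/3.167,325+y/3.158)
for p,z in [(f(480,150),.13),(f(557,118),.13),(f(428,205),.095),(f(607,140),.095)]:print("side",plane("side",p,z).round(4))
g=lambda x,y:(375+(x-300)/3.333,180+(y-300)/3.333)
for p in [(330,395),(494,333),(565,503),(398,568)]:print("tray",plane("top",g(*p),.012).round(4))
E
```

```text
red
 (array([232.22105263, 119.16842105]), ((232.19232177734375, 119.03845977783203), (15.808955192565918, 6.379051685333252), 56.30992889404297), 95)
 (array([181.16666667, 253.33333333]), ((181.24591064453125, 253.29505920410156), (8.70650863647461, 18.43731117248535), 50.19443130493164), 156)
 (array([0.4651, 0.2664, 0.2507]), 0.0018)
orange
 (array([288.50121655, 182.38199513]), ((288.0325622558594, 180.5078582763672), (18.819604873657227, 34.984554290771484), 58.570438385009766), 411)
 (array([236.00581395, 197.72674419]), ((235.91200256347656, 197.51600646972656), (30.857742309570312, 5.903220176696777), 79.69515228271484), 172)
 (array([0.5972, 0.1714, 0.1244]), 0.0015)
blue
 (array([298.92778993, 203.91466083]), ((299.1617736816406, 202.10292053222656), (19.550838470458984, 36.18620300292969), 59.036251068115234), 457)
 (array([275.22222222, 191.51666667]), ((275.28997802734375, 191.0299835205078), (30.122753143310547, 6.505383014678955), 81.8698959350586), 180)
 (array([0.6116, 0.0812, 0.1271]), 0.0025)
green
 (array([291.42471042, 378.8005148 ]), ((288.18963623046875, 378.22412109375), (20.6121826171875, 52.92317199707031), 68.19859313964844), 777)
 (array([444.04851752, 215.98113208]), ((445.13311767578125, 215.81951904296875), (39.153846740722656, 13.923078536987305), 67.38013458251953), 371)
 (array([ 0.5544, -0.3318,  0.0961]), 0.0038)
farclip (array([0.6705, 0.1358, 0.1256]), 0.0033)
nearclip (array([0.5745, 0.1205, 0.0721]), 0.003)
hinge (array([0.5649, 0.1938, 0.1114]), 0.0147)
[ 0.5744 -0.3279  0.13  ]
[ 0.5372 -0.3413  0.13  ]
[ 0.5997 -0.3186  0.095 ]
[ 0.5106 -0.3527  0.095 ]
side [ 0.5355 -0.34    0.13  ]
side [ 0.5755 -0.3251  0.13  ]
side [ 0.5095 -0.3475  0.095 ]
side [ 0.6047 -0.3181  0.095 ]
tray [ 0.5886 -0.2094  0.012 ]
tray [ 0.6391 -0.3486  0.012 ]
tray [ 0.501  -0.3979  0.012 ]
tray [ 0.4519 -0.257   0.012 ]
```

```bash
python3 -m crank '0 0 -0.1 0.0927 0; 0 0 -0.1 0.0927 0; 0 0 -0.1 0.0927 0; 0 0 -0.1 0.0927 0; 0 0 -0.1 0.0927 0; 0 0 -0.1 0.0927 0; 0 0 -0.1 0.0927 0; 0 0 0 0.0927 0; 0 0 0 0.0927 0; 0 0 0 0.0927 0' 3
python3 -m crank '0 0 0 0.0927 0; 0 0 0 0.0927 0; 0 0 0 0.0927 0; 0 0 0 0.0927 0; 0 0 0 0.0927 0; 0 0 0 0.0927 0;0 0 0 0 0'
cat >> h.py <<'E'
def to(x,y,z,yaw):
    s=read_state();M=R.from_quat(s["eef_rot"]).as_matrix()
    a=np.degrees(np.arctan2(M[1,0],M[0,0]));d=M.T@(np.array([x,y,z])-s["ee_pos"])
    print("shift",(d/.2).round(3),"n",np.linalg.norm(d)/.05,"turn",round(-((yaw-a+180)%360-180)/90,3),"yaw",a.round(1),"pos",s["ee_pos"].round(4),"F",s["ft_force"].round(1),"w",round(s["width"],4),s["grip_force"],"j",s["joint_positions"].round(2),"t",s["time"])
E
python3 -c "
from h import *
to(.573,-.3215,.36,20)"
```

```text
time: 1.2
ee_pos: [0.279, 0.5593, 0.3624]
eef_rot: [0.821, 0.572, -0.0, 0.0]
ft_force: [-0.8, 0.6, 0.4]
width: 0.0434
grip_force: 0.0
time: 1.9
ee_pos: [0.2789, 0.5592, 0.3623]
eef_rot: [0.985, 0.172, -0.0, 0.0]
ft_force: [0.1, -0.0, -0.1]
width: 0.0432
grip_force: 0.0
shift [-0.145  4.64   0.013] n 18.571126154337083 turn 0.003 yaw 20.3 pos [0.2789 0.5593 0.3624] F [0.1 0.7 0. ] w 0.0436 0.0 j [-1.35  0.3   0.23  1.22 -0.07  1.62 -2.35] t 2.0
```

```bash
python3 -m crank '-0.006 0.2 0 0 0; -0.006 0.2 0 0 0; -0.006 0.2 0 0 0; -0.006 0.2 0 0 0; -0.006 0.2 0 0 0; -0.006 0.2 0 0 0; -0.006 0.2 0 0 0; -0.006 0.2 0 0 0; -0.006 0.2 0 0 0; -0.006 0.2 0 0 0'
python3 -m crank '-0.006 0.2 0 0 0; -0.006 0.2 0 0 0; -0.006 0.2 0 0 0; -0.006 0.2 0 0 0; -0.006 0.2 0 0 0; -0.006 0.2 0 0 0; -0.006 0.2 0 0 0; -0.006 0.2 0 0 0; -0.006 0.2 0 0 0; -0.006 0.2 0 0 0'
python3 -m crank '-0.006 0.2 0 0 0; -0.006 0.2 0 0 0; -0.006 0.2 0 0 0;0 0 0 0 0'
python3 -c "
from h import *
to(.573,-.3215,.082,20)"
```

```text
time: 3.0
ee_pos: [0.4048, 0.1776, 0.3627]
eef_rot: [0.984, 0.176, 0.0, -0.0]
ft_force: [0.4, -0.0, 0.3]
width: 0.0438
grip_force: 0.0
time: 4.0
ee_pos: [0.5307, -0.2018, 0.3628]
eef_rot: [0.984, 0.177, 0.001, 0.0]
ft_force: [0.2, 0.8, -0.2]
width: 0.0437
grip_force: 0.0
time: 4.4
ee_pos: [0.5656, -0.3213, 0.3604]
eef_rot: [0.985, 0.171, -0.002, 0.001]
ft_force: [0.1, -0.9, 0.4]
width: 0.0435
grip_force: 0.0
shift [0.021 0.035 1.399] n 5.598381937975582 turn 0.0 yaw 20.0 pos [ 0.5671 -0.3163  0.3618] F [ 1.1  1.7 -0.1] w 0.0432 0.0 j [-0.2   0.51  1.03  1.17 -0.43  1.68 -0.5 ] t 4.5
```

```bash
python3 -m crank '0.021 0.035 0 0 0; 0 0 0.2 0 0; 0 0 0.2 0 0; 0 0 0.2 0 0; 0 0 0.2 0 0; 0 0 0.2 0 0; 0 0 0 0 0'
python3 -c "
from h import *
to(.573,-.3215,.082,20)
im=C['side']['img'][250:420,200:400];cv2.imwrite('pics/s1.png',cv2.resize(im,(700,595)))"
```

```text
time: 5.2
ee_pos: [0.5732, -0.3159, 0.1579]
eef_rot: [0.984, 0.176, -0.002, -0.003]
ft_force: [0.7, 1.1, -0.8]
width: 0.0437
grip_force: 0.0
shift [-0.015  0.01   0.409] n 1.637666744157102 turn 0.002 yaw 20.1 pos [ 0.575  -0.3187  0.1638] F [-0.  -1.2  0.6] w 0.0439 0.0 j [-0.22  0.6   0.96  1.48 -0.5   1.32 -0.43] t 5.3
```

View pics/s1.png

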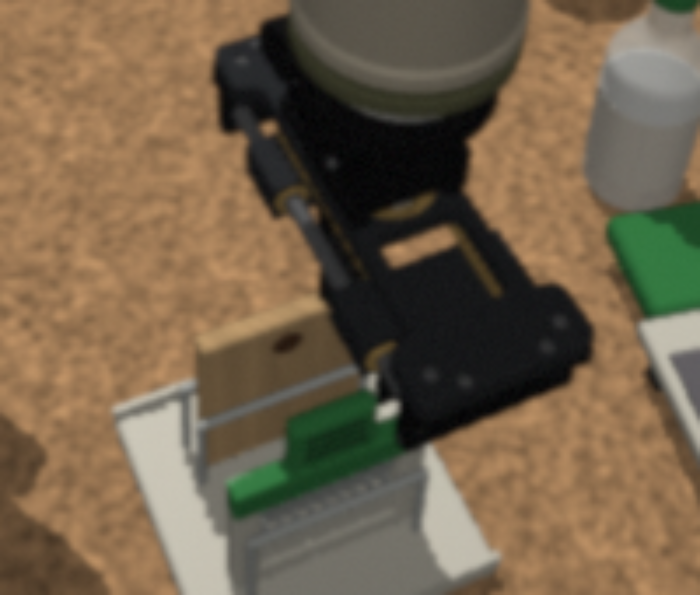

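The fingers hang over the right (far) end of the tab around pixel (385,400) in the crop, straddling the plate, so I'll lower and grip.

```bash
python3 -m crank '-0.012 0.01 0.1 0 0; 0 0 0.1 0 0; 0 0 0.1 0 0; 0 0 0.1 0 0; 0 0 0 0 0;0 0 0 0 -1;0 0 0 0 -1;0 0 0 0 -1; 0 0 0 0 -1; 0 0 0 0 -1' 5
python3 -c "
from h import *
to(.573,-.3215,.082,20)"
```

```text
time: 6.3
ee_pos: [0.5727, -0.3227, 0.083]
eef_rot: [0.985, 0.174, 0.0, 0.0]
ft_force: [-0.4, -2.1, -1.0]
width: 0.0119
grip_force: 5.1
shift [ 0.004 -0.006  0.004] n 0.03443730718474611 turn -0.0 yaw 20.0 pos [ 0.5727 -0.3229  0.0829] F [ 0.2 -1.2  1.3] w 0.0119 5.0028873999508505 j [-0.19  0.67  0.91  1.56 -0.56  1.18 -0.39] t 6.4
```

```bash
python3 -m crank '0 0 -0.05 0 -1;0 0 -0.1 0 -1;0 0 -0.1 0 -1;0 0 -0.1 0 -1;0 0 -0.1 0 -1;0 0 -0.1 0 -1;0 0 -0.1 0 -1;0 0 -0.1 0 -1;0 0 -0.05 0 -1; 0 0 0 0 -1' 5
python3 -c "
from h import *
to(.573,-.3215,.25,20)
im=C['side']['img'][210:420,180:420];cv2.imwrite('pics/s2.png',cv2.resize(im,(680,595)))"
```

```text
time: 7.4
ee_pos: [0.5727, -0.3229, 0.2439]
eef_rot: [0.985, 0.174, 0.001, 0.0]
ft_force: [0.0, 0.0, -1.6]
width: 0.012
grip_force: 5.0
shift [ 0.005 -0.002 -0.041] n 0.16542784539272967 turn -0.0 yaw 20.0 pos [ 0.5722 -0.3223  0.2418] F [ 0.  -0.2 -1.3] w 0.0119 4.998767455908819 j [-0.22  0.55  1.    1.38 -0.46  1.46 -0.46] t 7.5
```

View pics/s2.png

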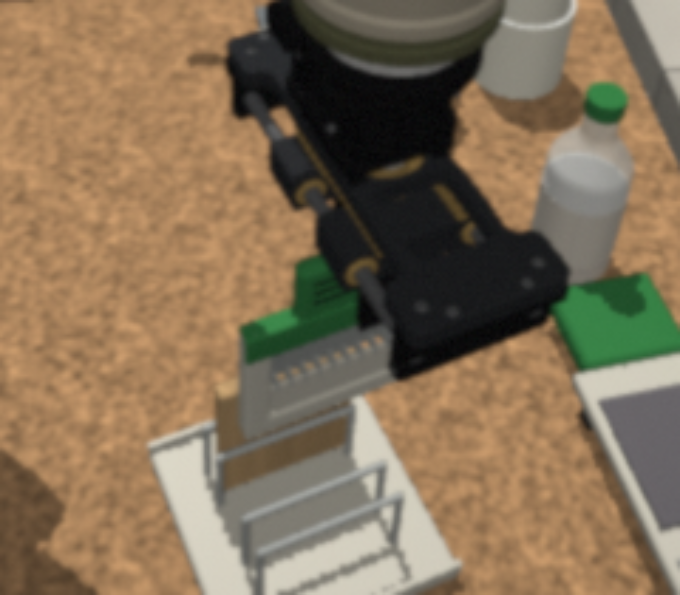

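```bash
python3 -m crank '0 0 0 0 -1;0 0 0 0 -1; 0 0 0 0 -1; 0 0 0 0 -1' 3
cat >> h.py <<'E'
def tilt():
    # slope of lower-left white edge / green strip in side view: min-area rect of the green in the gripper zone
    s=read_state();M=R.from_quat(s["eef_rot"]).as_matrix();P=s["ee_pos"]-.019*M[:,2]
    c=C["side"];r=R.from_quat(c["attitude"]).as_matrix()
    m=cv2.inRange(cv2.cvtColor(c["img"],cv2.COLOR_BGR2HSV),(50,110,30),(80,255,255))
    u,_=cv2.projectPoints(P[None],cv2.Rodrigues(r.T)[0],-r.T@np.array(c["xyz"]),c["K"],np.array(c["dist"]));u=u[0,0]
    n,l,st,ce=cv2.connectedComponentsWithStats(m)
    for i in range(1,n):
        if st[i,4]>25 and abs(ce[i]-u).max()<70:
            q=np.argwhere(l==i)[:,::-1].astype(float)
            # back-project on the plane through P normal to tool y -> coords along tool x and up
            X=[]
            for p in q:
                o,d=ray("side",p);t=(P-o)@M[:,1]/(d@M[:,1]);w=o+t*d-P;X.append([w@M[:,0],w[2]])
            X=np.array(X)*1000;print("blob",st[i],"x",X[:,0].min().round(),X[:,0].max().round(),"z",X[:,1].min().round(),X[:,1].max().round())
            b=cv2.minAreaRect(X.astype(np.float32));print(" rect",np.round(b[0],1),np.round(b[1],1),b[2]);np.save("pics/X.npy",X)
            for x in range(-80,40,8):
                k=X[abs(X[:,0]-x)<2]; 
                if len(k):print("  ",x,k[:,1].min().round(1),k[:,1].max().round(1))
E
python3 -c "
from h import *
to(.573,-.3215,.25,20);tilt()"
```

```text
time: 7.9
ee_pos: [0.5724, -0.3225, 0.2422]
eef_rot: [0.985, 0.174, -0.0, -0.0]
ft_force: [-0.2, -0.8, -2.1]
width: 0.0121
grip_force: 3.0
shift [ 0.005 -0.004 -0.038] n 0.15454923054185118 turn -0.0 yaw 20.0 pos [ 0.5724 -0.3225  0.2424] F [ 0.3 -0.1 -1.6] w 0.0122 2.9989253414714767 j [-0.22  0.55  1.    1.38 -0.46  1.46 -0.46] t 8.0
blob [265 301  42  34 629] x -67.0 -4.0 z -33.0 31.0
 rect [-35.4  -9.9] [53.9 71.1] 29.399831771850586
   -64 -10.8 -2.7
   -56 -12.1 -2.3
   -48 -32.8 -2.7
   -40 -32.5 28.7
   -32 -32.2 30.7
   -24 -32.9 26.2
   -16 -32.6 5.5
   -8 -32.9 -5.4
```

```bash
python3 -c "
from h import *
f=lambda x,y:(180+x/2.833,210+y/2.833)
u=np.array([.94,.342,0]);n=np.array([-.342,.94,0]);c=np.array([.554,-.3283,0])
for z in(.065,.075):
  for p in[(255,560),(402,500),(243,522),(385,465)]:
    w=plane('side',f(*p),z);print(z,w.round(4),'u',((w-c)@u).round(4),'n',((w-c)@n).round(4))
w=plane('side',f(395,560),.01);print('foot',w,(w-c)@u)
for p in[(388,150),(440,147),(488,140)]:print(plane('top',p,.03))
for p in[(343,152),(352,120)]:print('soap',plane('top',p,.17))
"
```

```text
0.065 [ 0.516  -0.3615  0.065 ] u -0.0471 n -0.0182
0.065 [ 0.6049 -0.3314  0.065 ] u 0.0467 n -0.0203
0.065 [ 0.5106 -0.3386  0.065 ] u -0.0443 n 0.0051
0.065 [ 0.5982 -0.3085  0.065 ] u 0.0483 n 0.0034
0.075 [ 0.5156 -0.3666  0.075 ] u -0.0492 n -0.0228
0.075 [ 0.6032 -0.3369  0.075 ] u 0.0433 n -0.0249
0.075 [ 0.5103 -0.344   0.075 ] u -0.0465 n 0.0002
0.075 [ 0.5966 -0.3143  0.075 ] u 0.0448 n -0.0015
foot [ 0.60362314 -0.3396118   0.01      ] 0.042777115336765516
[ 0.74361619 -0.22339559  0.03      ]
[ 0.75411451 -0.36924459  0.03      ]
[ 0.77707907 -0.51184683  0.03      ]
soap [ 0.69226275 -0.07062154  0.17      ]
soap [ 0.76894843 -0.09467284  0.17      ]
```

```bash
python3 -m crank '0.145 0.0126 0 0 -1;0.145 0.0126 0 0 -1;0.145 0.0126 0 0 -1;0.145 0.0126 0 0 -1;0 0 0.1 0 -1;0 0 0.15 0 -1;0 0 0.15 0 -1;0 0 0.15 0 -1;0 0 0.085 0 -1; 0 0 0 0 -1' 4
python3 -c "
from h import *
to(.6847,-.2924,.115,20);tilt()"
```

```text
time: 9.1
ee_pos: [0.684, -0.2915, 0.1129]
eef_rot: [0.985, 0.174, -0.002, -0.001]
ft_force: [-0.1, 0.2, -1.1]
width: 0.0119
grip_force: 4.0
shift [-0.002 -0.002  0.008] n 0.03498255871307169 turn 0.0 yaw 20.0 pos [ 0.6853 -0.2927  0.1166] F [ 1.3 -0.4 -1.1] w 0.0121 4.000017047619622 j [-0.15  0.82  0.88  1.25 -0.61  1.34 -0.53] t 9.2
blob [401 307  20  25 154] x 50.0 114.0 z -43.0 55.0
 rect [84.2  7.4] [ 10.8 116.5] 32.1570930480957
blob [392 333  16   6  58] x 49.0 85.0 z -43.0 -21.0
 rect [ 68.4 -29.3] [12.1 40.1] 64.5624771118164
blob [332 334  35  31 491] x -71.0 -4.0 z -36.0 30.0
 rect [-37.3  -3. ] [67.4 66.2] 0.09147699922323227
   -72 -17.1 -7.9
   -64 -33.6 -14.8
   -56 -34.5 -2.8
   -48 -34.8 -1.7
   -40 -35.6 30.1
   -32 -36.0 29.5
   -24 -34.9 27.7
   -16 -35.8 15.3
   -8 -36.1 -6.7
```

Now push the insert's near edge against the fixed hoop end to pivot it in the pads.

```bash
python3 -m crank '-0.04 0 0 0 -1;-0.04 0 0 0 -1;-0.03 0 0 0 -1;-0.03 0 0 0 -1;-0.03 0 0 0 -1;0 0 0 0 -1' 3
python3 -c "
from h import *
to(.6847,-.2924,.115,20);tilt()
im=C['side']['img'][210:420,220:460];cv2.imwrite('pics/s3.png',cv2.resize(im,(680,595)))"
```

```text
time: 9.8
ee_pos: [0.6521, -0.3045, 0.1159]
eef_rot: [0.985, 0.173, 0.0, -0.0]
ft_force: [0.5, 0.0, -2.4]
width: 0.0117
grip_force: 3.0
shift [0.17  0.001 0.002] n 0.6817758519154666 turn -0.0 yaw 20.0 pos [ 0.6526 -0.3039  0.1154] F [ 0.2  0.  -1.4] w 0.0117 2.999536497245572 j [-0.17  0.77  0.89  1.33 -0.6   1.31 -0.49] t 9.9
blob [380 307  42  31 783] x 42.0 153.0 z -48.0 69.0
 rect [98.3 10.6] [ 42.2 155.8] 30.900243759155273
blob [318 342  31  33 452] x -60.0 -2.0 z -47.0 26.0
 rect [-35.7 -11. ] [54.7 68.5] 17.493059158325195
   -56 -35.8 -15.2
   -48 -46.3 -12.4
   -40 -45.3 23.1
   -32 -44.3 25.9
   -24 -41.4 25.9
   -16 -40.3 11.8
   -8 -37.4 -7.0
```

View pics/s3.png

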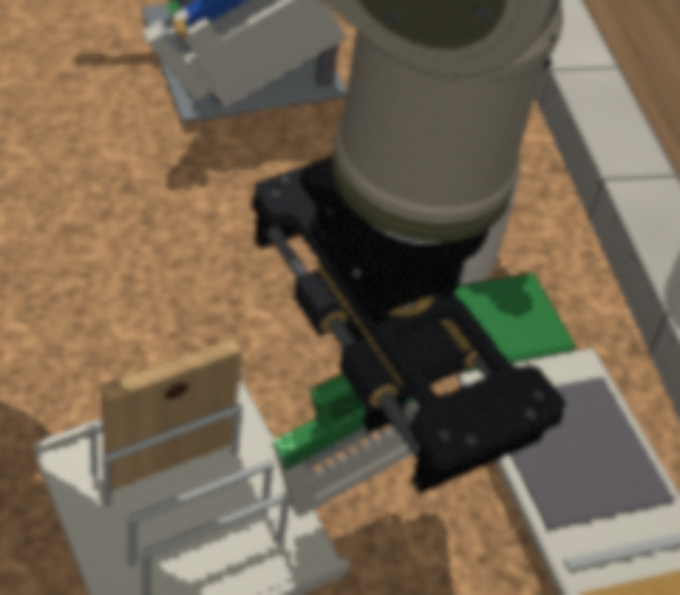

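```bash
python3 -m crank '-0.03 0 0 0 -1;-0.03 0 0 0 -1;-0.02 0 0 0 -1;0 0 0 0 -1' 3
cat >> h.py <<'E'
def slope():
    X=np.load("pics/X.npy");lo=[];hi=[]
    for x in range(-56,0,2):
        k=X[abs(X[:,0]-x)<1.5]
        if len(k):lo.append([x,k[:,1].min()])
    lo=np.array(lo);k=lo[(lo[:,0]>-46)&(lo[:,0]<-6)]
    print("slope deg",np.degrees(np.arctan(np.polyfit(k[:,0],k[:,1],1)[0])))
E
python3 -c "
from h import *
to(.6847,-.2924,.115,20);tilt();slope()"
```

```text
time: 10.3
ee_pos: [0.6372, -0.31, 0.1158]
eef_rot: [0.985, 0.173, -0.0, 0.0]
ft_force: [0.3, 0.2, -0.5]
width: 0.0121
grip_force: 3.0
shift [ 0.251 -0.     0.001] n 1.0059416747692596 turn -0.0 yaw 20.0 pos [ 0.6374 -0.3096  0.1153] F [ 1.2  0.6 -0.4] w 0.0117 2.9999785633481224 j [-0.17  0.75  0.9   1.37 -0.59  1.3  -0.47] t 10.4
blob [ 372  307   50   33 1067] x 43.0 169.0 z -49.0 73.0
 rect [105.  11.] [ 58. 166.] 29.631502151489258
blob [314 347  27  31 404] x -51.0 -1.0 z -53.0 23.0
 rect [-32.4 -15.4] [48.5 68.6] 21.392610549926758
   -48 -42.8 -22.1
   -40 -53.4 18.3
   -32 -50.6 21.2
   -24 -48.2 23.4
   -16 -45.3 8.2
   -8 -41.0 -13.7
   0 -40.0 -36.7
slope deg 15.706066907381272
```

```bash
python3 -m crank '-0.03 0 0 0 -1;-0.03 0 0 0 -1;0 0 0 0 -1' 3
python3 -c "
from h import *
to(.6847,-.2924,.115,20);tilt();slope()
im=C['side']['img'][300:420,270:390];cv2.imwrite('pics/s4.png',cv2.resize(im,(600,600)))"
```

```text
time: 10.7
ee_pos: [0.6255, -0.3144, 0.1156]
eef_rot: [0.985, 0.173, -0.0, 0.0]
ft_force: [0.6, -0.1, -0.9]
width: 0.0121
grip_force: 3.0
shift [ 0.313 -0.     0.001] n 1.2512171341424834 turn -0.001 yaw 20.0 pos [ 0.6259 -0.3138  0.1152] F [-0.1  0.3 -1.7] w 0.0119 2.9999186772693065 j [-0.17  0.73  0.91  1.4  -0.58  1.29 -0.45] t 10.8
blob [ 374  307   48   33 1096] x 59.0 181.0 z -49.0 73.0
 rect [115.4   9.4] [ 62.5 164.8] 29.629470825195312
blob [314 350  20  30 319] x -38.0 -2.0 z -57.0 23.0
 rect [-22.8 -16.6] [35.8 79.1] 6.338289737701416
   -40 9.2 12.1
   -32 -57.2 17.8
   -24 -54.9 23.0
   -16 -48.7 3.6
   -8 -44.4 -18.4
   0 -43.4 -43.4
slope deg 17.066888215005235
```

View pics/s4.png

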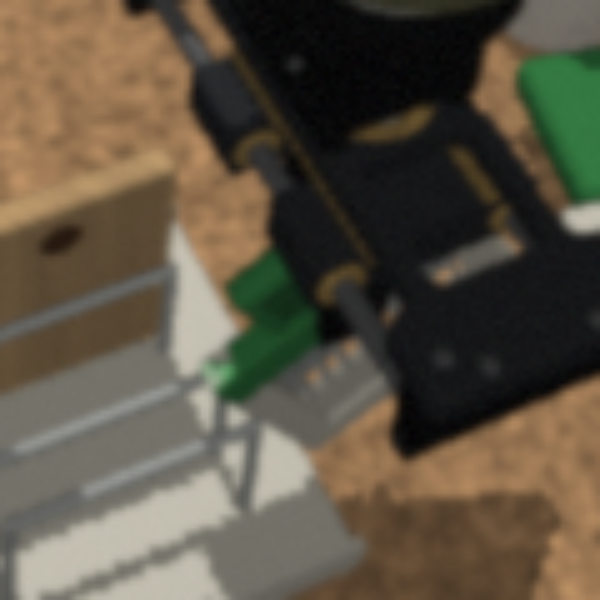

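```bash
python3 -m crank '0.03 0 0 0 -1;0 0 -0.1 0 -1;0 0 -0.15 0 -1;0 0 -0.15 0 -1;0 0 -0.15 0 -1;0 0 -0.15 0 -1;0 0 -0.1 0 -1;0 0 0 0 -1' 6
python3 -c "
from h import *
to(.6847,-.2924,.115,20);tilt();slope()
im=C['side']['img'][220:360,270:410];cv2.imwrite('pics/s5.png',cv2.resize(im,(600,600)))"
```

```text
time: 11.6
ee_pos: [0.6332, -0.3121, 0.2784]
eef_rot: [0.985, 0.174, 0.001, 0.001]
ft_force: [-0.1, 0.3, -1.9]
width: 0.012
grip_force: 6.0
shift [0.278 0.001 0.799] n 3.3831919339343064 turn 0.0 yaw 20.0 pos [ 0.6324 -0.3113  0.2748] F [-1.1  0.7 -1.6] w 0.012 5.99988837588171 j [-0.16  0.65  0.97  1.16 -0.52  1.57 -0.52] t 11.7
blob [392 240   9   8  43] x 52.0 69.0 z 46.0 65.0
 rect [61.  56.9] [ 5.7 24.6] 39.66321563720703
blob [328 275  24  37 536] x -37.0 1.0 z -48.0 28.0
 rect [-19.6 -10.3] [36.1 76.3] 5.1015424728393555
   -32 -37.4 19.3
   -24 -43.3 24.0
   -16 -48.4 27.3
   -8 -43.3 11.7
   0 -36.6 -16.4
blob [ 374  307   48   33 1080] x 53.0 174.0 z -208.0 -94.0
 rect [ 109.9 -152.7] [ 62.6 158.1] 29.606266021728516Traceback (most recent call last):
  File "<string>", line 3, in <module>
    to(.6847,-.2924,.115,20);tilt();slope()
                                    ~~~~~^^
  File "h.py", line 46, in slope
    lo=np.array(lo);k=lo[(lo[:,0]>-46)&(lo[:,0]<-6)]
                          ~~^^^^^
IndexError: too many indices for array: array is 1-dimensional, but 2 were indexed
```

```bash
python3 -c "
from h import *
a=cv2.resize(C['side']['img'][230:350,290:410],(400,400),interpolation=2)
p=C['top']['img'];m=cv2.resize(p[120:260,380:520],(400,400),interpolation=2)
cv2.imwrite('pics/s6.png',np.hstack([a,m]))"
```

```text
(no output)
```

View pics/s6.png

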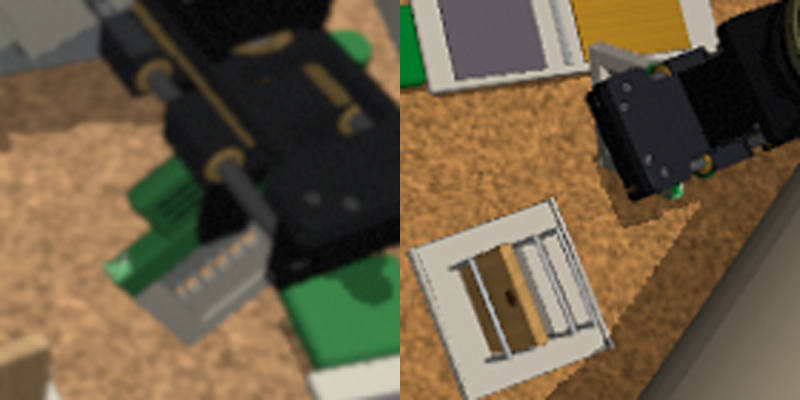

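```bash
python3 -c "
from h import *
s=read_state();M=R.from_quat(s['eef_rot']).as_matrix();P=s['ee_pos']-.019*M[:,2]+.006*M[:,1]
def q(x,y):
    o,d=ray('side',(290+x/3.333,230+y/3.333));w=o+d*((P-o)@M[:,1]/(d@M[:,1]))-P;return np.array([w@M[:,0],w[2]])*1000
A,B,D,E,F=q(122,292),q(190,343),q(190,250),q(178,292),q(252,240)
for n,v in(('A',A),('B',B),('D',D)):print(n,v.round(1))
a=lambda v:np.degrees(np.arctan2(v[1],v[0])).round(1)
print('strip',a(D-A),'edge',a(B-A)+90,'teeth',a(F-E))"
```

```text
A [-39.5 -44.4]
B [   2.1 -104. ]
D [ -7.7 -32.6]
strip 20.3 edge 34.9 teeth 26.9
```

```bash
cat >> h.py <<'E'
def proj(n,X):
    c=C[n];r=R.from_quat(c["attitude"]).as_matrix()
    return cv2.projectPoints(np.array(X,float),cv2.Rodrigues(r.T)[0],-r.T@np.array(c["xyz"]),c["K"],np.array(c["dist"]))[0][:,0]
E
python3 -c "
from h import *
s=read_state();M=R.from_quat(s['eef_rot']).as_matrix();P=s['ee_pos']-.019*M[:,2]
T=tri((290+114/3.333,230+280/3.333),(479,186.5));w=T[0]-P;print('A tri',T,M.T@w)
for gx,gz,t in((20,92,30),(20,92,38),(15,92,35)):
  t=np.radians(t);X=[]
  for x,z,f in((-50,85,1),(-50,0,1),(-22,120,1),(50,0,-1),(50,85,-1)):
    dx,dz=(x-gx)/1e3,(z-gz)/1e3
    X.append(P+M[:,0]*(dx*np.cos(t)-dz*np.sin(t))+np.array([0,0,dx*np.sin(t)+dz*np.cos(t)])+.006*f*M[:,1])
  print(gx,np.degrees(t),((proj('side',X)-[290,230])*3.333).round().tolist(),((proj('top',X)-[380,120])*2.857+[400,0]).round().tolist())
"
```

```text
A tri (array([ 0.5933, -0.3314,  0.2589]), 0.0017) [-0.04338721  0.00568804  0.03467432]
20 29.999999999999996 [[86.0, 301.0], [157.0, 369.0], [109.0, 226.0], [317.0, 220.0], [263.0, 137.0]] [[686.0, 211.0], [613.0, 179.0], [718.0, 189.0], [585.0, 64.0], [659.0, 85.0]]
20 38.0 [[98.0, 307.0], [187.0, 358.0], [108.0, 238.0], [336.0, 199.0], [261.0, 132.0]] [[677.0, 205.0], [604.0, 161.0], [712.0, 191.0], [587.0, 49.0], [663.0, 85.0]]
15 35.0 [[103.0, 297.0], [184.0, 356.0], [118.0, 226.0], [338.0, 200.0], [271.0, 126.0]] [[680.0, 201.0], [607.0, 162.0], [714.0, 184.0], [585.0, 48.0], [661.0, 78.0]]
```

```bash
python3 -c "
from h import *
s=read_state();M=R.from_quat(s['eef_rot']).as_matrix();P=s['ee_pos']-.019*M[:,2]+.006*M[:,1]
im=C['side']['img'].astype(float);g=(im[:,:,1]-im[:,:,2])/(im.sum(2)+1)
cv2.imwrite('pics/n.png',C['side']['img'])
L=[]
for c in range(326,352):
    col=g[285:330,c];k=np.where(col>.12)[0]
    if len(k)==0: continue
    i=k.max();f=(col[i]-.12)/(col[i]-col[i+1]+1e-9);o,d=ray('side',(c,285+i+f));w=o+d*((P-o)@M[:,1]/(d@M[:,1]))-P;L.append([w@M[:,0]*1e3,w[2]*1e3])
L=np.array(L);print(L.round(1).tolist())
for a,b in((3,12),(5,15),(3,18)):print(np.degrees(np.arctan(np.polyfit(L[a:b,0],L[a:b,1],1)[0])))
"
```

```text
[[-39.5, -41.6], [-37.6, -44.1], [-35.7, -47.1], [-33.9, -48.4], [-32.4, -47.8], [-30.8, -47.2], [-30.4, -36.0], [-28.4, -39.3], [-26.4, -42.9], [-24.7, -43.9], [-23.1, -43.4], [-21.6, -42.5], [-20.1, -41.3], [-18.5, -40.5], [-17.0, -39.8], [-15.5, -38.7], [-14.0, -37.3], [-12.5, -36.5], [-10.9, -35.8], [-9.4, -34.8], [-7.9, -33.6], [-6.4, -32.6], [-4.9, -31.5], [-3.6, -29.1]]
16.971526909723888
3.469572464759578
20.90760183690908
```

```bash
python3 -c "
from h import *
to(.557,.117,.285,20)"
```

```text
shift [ 0.379 -2.142 -0.048] n 8.702576151889543 turn -0.0 yaw 20.0 pos [ 0.6323 -0.3115  0.2753] F [-0.5  0.3 -1.2] w 0.0121 5.9998493164312094 j [-0.16  0.65  0.97  1.16 -0.52  1.57 -0.52] t 12.2
```

```bash
python3 -m crank '0 0 -0.048 0 -1;0.015 -0.08 0 0 -1;0.03 -0.17 0 0 -1;0.03 -0.17 0 0 -1;0.03 -0.17 0 0 -1;0.03 -0.17 0 0 -1;0.03 -0.17 0 0 -1;0.03 -0.17 0 0 -1;0.03 -0.17 0 0 -1;0.03 -0.17 0 0 -1' 8
python3 -m crank '0.03 -0.17 0 0 -1;0.03 -0.17 0 0 -1;0.03 -0.17 0 0 -1;0.03 -0.17 0 0 -1;0.012 -0.11 0 0 -1;0 0 0 0.06 -1;0 0 0 0.06 -1;0 0 0 0 -1;0 0 0 0 -1'
python3 -c "
from h import *
to(.5567,.1174,.1984,9.05)
p=C['side']['img'];s=read_state()
q=proj('side',[s['ee_pos']])[0];print(q);x,y=int(q[0])-70,int(q[1])-70;p2=p[max(y,0):y+140,x:x+140]
print(x,y);cv2.imwrite('pics/s7.png',cv2.resize(p2,(560,560),interpolation=2))"
```

```text
time: 13.2
ee_pos: [0.5815, -0.0223, 0.286]
eef_rot: [0.985, 0.173, 0.001, -0.0]
ft_force: [-0.1, -1.0, -1.7]
width: 0.0118
grip_force: 8.0
time: 14.1
ee_pos: [0.5527, 0.1338, 0.2857]
eef_rot: [0.997, 0.081, 0.0, -0.0]
ft_force: [0.4, -0.7, -0.8]
width: 0.0117
grip_force: 8.0
shift [0.007 0.085 0.435] n 1.7733934108136087 turn 0.003 yaw 9.3 pos [0.5526 0.1338 0.2854] F [-0.9  0.4 -1.7] w 0.0123 7.999851596541703 j [-1.21  0.29  1.1   1.56 -0.26  1.45 -1.5 ] t 14.2
[271.79075676 132.50326521]
201 62
```

View pics/s7.png

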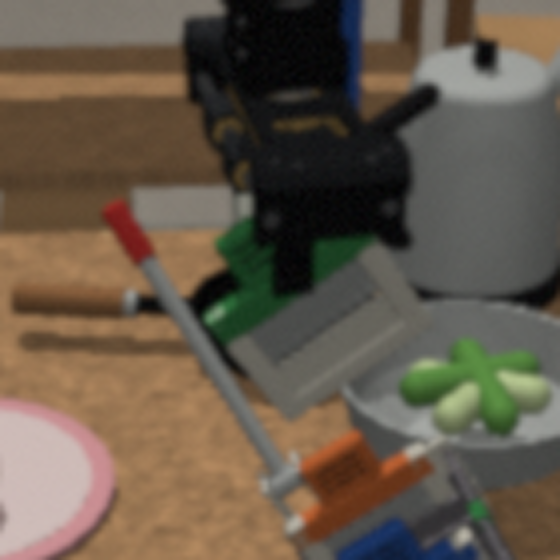

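```bash
python3 -c "
from h import *
s=read_state();M=R.from_quat(s['eef_rot']).as_matrix();P=s['ee_pos']-.019*M[:,2]+.006*M[:,1]
def q(x,y):
    o,d=ray('side',(201+x/4,62+y/4));w=o+d*((P-o)@M[:,1]/(d@M[:,1]))-P;return np.array([w@M[:,0],w[2]])*1000
A,B,D,E=q(215,340),q(292,418),q(430,318),q(375,238)
a=lambda v:np.degrees(np.arctan2(v[1],v[0])).round(1)
print(A.round(1),B.round(1),D.round(1),E.round(1));print('bottom',a(D-B),'top',a(E-A),'left',a(B-A)+90,'right',a(D-E)+90,[np.linalg.norm(v).round(1) for v in(D-B,E-A,B-A,D-E)])
for t in(28,30,32):
  t=np.radians(t);m=(B+D)/2;f=-m;print('g',f[0]*np.cos(t)+f[1]*np.sin(t),-f[0]*np.sin(t)+f[1]*np.cos(t))
# orange tab same check in this picture: strip bottom line
"
```

```text
[-39.2 -46.4] [   4.5 -103.3] [ 82.9 -48.2] [48.8  5. ]
bottom 35.1 top 30.3 left 37.5 right 32.6 [np.float64(95.8), np.float64(102.0), np.float64(71.8), np.float64(63.2)]
g -3.029470540171779 87.41204239968866
g 0.02301121691454 87.46452034238015
g 3.075464938377671 87.41043623991098
```

```bash
python3 -m crank '0.02 0.075 0.1 0.003 -1;0.0 0 0.15 0 -1;0 0 0.15 0 -1; 0 0 0.1 0 -1; 0 0 0 0 -1' 8
python3 -c "
from h import *
to(.5722,.12,.1763,9.05)"
```

```text
time: 14.8
ee_pos: [0.5573, 0.1196, 0.1828]
eef_rot: [0.997, 0.078, -0.002, 0.001]
ft_force: [-0.2, -0.7, -1.0]
width: 0.0118
grip_force: 8.0
shift [0.065 0.009 0.048] n 0.3238246888922693 turn -0.001 yaw 8.9 pos [0.5591 0.1197 0.1859] F [ 0.3  0.1 -1. ] w 0.0118 7.999950724770315 j [-1.14  0.37  1.06  1.7  -0.34  1.27 -1.42] t 14.9
```

```bash
python3 -m crank '0.065 0.009 0.04 0 -1;0 0 0 0 -1; 0 0 0 0 -1' 5
python3 -c "
from h import *
to(.5722,.12,.1763,9.05)"
python3 -m crank '0.025 0 0.0433 0 -1;0.025 0 0.0433 0 -1;0 0 0 0 -1'
python3 -m crank '0.025 0 0.0433 0 -1;0 0 0 0 -1'
```

```text
time: 15.2
ee_pos: [0.5724, 0.1199, 0.1782]
eef_rot: [0.997, 0.078, 0.001, 0.0]
ft_force: [-0.1, -0.1, -0.9]
width: 0.012
grip_force: 5.0
shift [0.001 0.    0.009] n 0.03469560820226765 turn -0.001 yaw 8.9 pos [0.5721 0.1201 0.178 ] F [ 0.1  0.9 -0.8] w 0.0118 5.000088864908321 j [-1.09  0.41  1.04  1.68 -0.37  1.27 -1.4 ] t 15.3
time: 15.6
ee_pos: [0.5815, 0.1219, 0.1582]
eef_rot: [0.997, 0.078, -0.001, 0.0]
ft_force: [-0.0, 0.1, -1.4]
width: 0.0121
grip_force: 5.0
time: 15.8
ee_pos: [0.5867, 0.1225, 0.15]
eef_rot: [0.997, 0.078, -0.001, 0.0]
ft_force: [-0.1, -0.6, -1.7]
width: 0.0124
grip_force: 5.0
```

```bash
python3 -m crank '0.0125 0 0.0216 0 -1;0 0 0 0 -1'
python3 -m crank '0.0125 0 0.0216 0 -1;0 0 0 0 -1'
python3 -m crank '0.0125 0 0.0216 0 -1;0 0 0 0 -1'
python3 -c "
from h import *
to(.5722,.12,.1763,9.05);s=read_state();print(s['torque'])"
```

```text
time: 16.0
ee_pos: [0.5893, 0.1229, 0.1464]
eef_rot: [0.997, 0.078, -0.0, 0.0]
ft_force: [-0.3, -0.3, -0.8]
width: 0.0119
grip_force: 5.0
time: 16.2
ee_pos: [0.5917, 0.1234, 0.1421]
eef_rot: [0.997, 0.078, -0.0, 0.0]
ft_force: [-0.5, 0.4, -1.0]
width: 0.0124
grip_force: 5.0
time: 16.4
ee_pos: [0.5942, 0.1237, 0.1377]
eef_rot: [0.997, 0.078, -0.0, 0.0]
ft_force: [-0.3, -0.3, -1.6]
width: 0.0118
grip_force: 5.0
shift [-0.111  0.001 -0.191] n 0.8846796804661395 turn -0.001 yaw 8.9 pos [0.5942 0.1236 0.1381] F [ 0.  -0.5 -0.9] w 0.0118 4.999871302352403 j [-1.02  0.51  0.98  1.66 -0.44  1.22 -1.35] t 16.5
[-0.06587989  0.24458974 -0.00628755]
```

```bash
for i in 1; do :; done
python3 -m crank '0.0125 0 0.0216 0 -1;0 0 0 0 -1' | tr '\n' ' '
python3 -m crank '0.0125 0 0.0216 0 -1;0 0 0 0 -1' | tr '\n' ' '
python3 -m crank '0.0125 0 0.0216 0 -1;0 0 0 0 -1'| tr '\n' ' '
python3 -m crank '0.0125 0 0.0216 0 -1;0 0 0 0 -1'| tr '\n' ' '
```

```text
time: 16.7 ee_pos: [0.5966, 0.1241, 0.1334] eef_rot: [0.997, 0.078, -0.0, 0.0] ft_force: [-0.1, 0.0, -1.5] width: 0.0119 grip_force: 5.0 time: 16.9 ee_pos: [0.5991, 0.1245, 0.129] eef_rot: [0.997, 0.078, -0.0, 0.0] ft_force: [0.8, 0.6, -1.3] width: 0.0119 grip_force: 5.0 time: 17.1 ee_pos: [0.6016, 0.1249, 0.1246] eef_rot: [0.997, 0.078, -0.0, 0.0] ft_force: [0.2, 0.8, -1.5] width: 0.0118 grip_force: 5.0 time: 17.3 ee_pos: [0.6041, 0.1253, 0.1204] eef_rot: [0.997, 0.078, -0.0, 0.0] ft_force: [1.2, 0.0, -0.6] width: 0.0118 grip_force: 5.0
```

```bash
python3 -m crank '0.0075 0 0.013 0 -1;0 0 0 0 -1'| tr '\n' ' '
python3 -m crank '0.0075 0 0.013 0 -1;0 0 0 0 -1'| tr '\n' ' '
python3 -m crank '0.0075 0 0.013 0 -1;0 0 0 0 -1'| tr '\n' ' '
python3 -c "
from h import *
to(.6092,.1259,.1113,9.05)
a=C['side']['img'][110:250,210:350];b=C['top']['img'][140:250,200:310]
cv2.imwrite('pics/s8.png',np.hstack([cv2.resize(a,(400,400),interpolation=2),cv2.resize(b,(400,400),interpolation=2)]))"
```

```text
time: 17.5 ee_pos: [0.6056, 0.1255, 0.118] eef_rot: [0.997, 0.078, -0.0, 0.0] ft_force: [-0.3, -0.2, -1.7] width: 0.0119 grip_force: 5.0 time: 17.7 ee_pos: [0.607, 0.1257, 0.1154] eef_rot: [0.997, 0.078, -0.0, 0.0] ft_force: [-0.4, -0.4, -2.5] width: 0.0123 grip_force: 5.0 time: 17.9 ee_pos: [0.6089, 0.1259, 0.1133] eef_rot: [0.997, 0.078, 0.0, -0.0] ft_force: [-0.2, 1.0, -0.5] width: 0.0121 grip_force: 5.0 shift [0.003 0.    0.009] n 0.03791720177164927 turn -0.001 yaw 8.9 pos [0.6085 0.1259 0.1131] F [-0.7 -0.3 -1.7] w 0.0125 5.00007040638593 j [-0.97  0.56  0.95  1.64 -0.49  1.19 -1.33] t 18.0
```

```bash
for k in 1; do :; done; python3 -m crank '0.005 0 0.0087 0 -1;0 0 0 0 -1'| tr '\n' ' '
python3 -m crank '0.005 0 0.0087 0 -1;0 0 0 0 -1'| tr '\n' ' '
python3 -m crank '0.005 0 0.0087 0 -1;0 0 0 0 -1'| tr '\n' ' '
```

```text
time: 18.2 ee_pos: [0.6101, 0.1261, 0.1118] eef_rot: [0.997, 0.078, 0.001, -0.0] ft_force: [0.0, -0.1, 2.1] width: 0.0118 grip_force: 5.0 time: 18.4 ee_pos: [0.6111, 0.1263, 0.1101] eef_rot: [0.997, 0.078, 0.001, -0.0] ft_force: [0.2, -0.4, 1.8] width: 0.012 grip_force: 5.0 time: 18.6 ee_pos: [0.612, 0.1264, 0.1083] eef_rot: [0.997, 0.078, 0.001, -0.0] ft_force: [-0.5, -0.2, 2.6] width: 0.012 grip_force: 5.0
```

```bash
python3 -m crank '0 0 0 0 -0.45;0 0 0 0 -0.45;0 0 0 0 -0.45;0 0 0 0 -0.45'| tr '\n' ' '
python3 -m crank '0 0 -0.1 0 -0.45;0 0 -0.15 0 -0.45;0 0 -0.15 0 -0.45;0 0 -0.15 0 -0.45;0 0 -0.15 0 -0.45;-0.2 0 -0.1 0 -0.45;-0.2 0 0 0 -0.45;-0.2 0 0 0 -0.45;0 0 0 0 -0.45'| tr '\n' ' '
python3 -c "
from h import *
a=C['side']['img'][100:250,210:360];b=C['top']['img'][140:250,200:310]
cv2.imwrite('pics/s8.png',np.hstack([cv2.resize(a,(400,400),interpolation=2),cv2.resize(b,(400,400),interpolation=2)]))"
```

```text
time: 19.0 ee_pos: [0.6113, 0.1264, 0.1077] eef_rot: [0.997, 0.078, -0.0, -0.0] ft_force: [0.1, 0.2, 0.1] width: 0.0232 grip_force: 0.0 time: 19.9 ee_pos: [0.4989, 0.1095, 0.2706] eef_rot: [0.997, 0.078, 0.0, -0.004] ft_force: [0.5, -0.6, 1.0] width: 0.0238 grip_force: 0.0
```

View pics/s8.png

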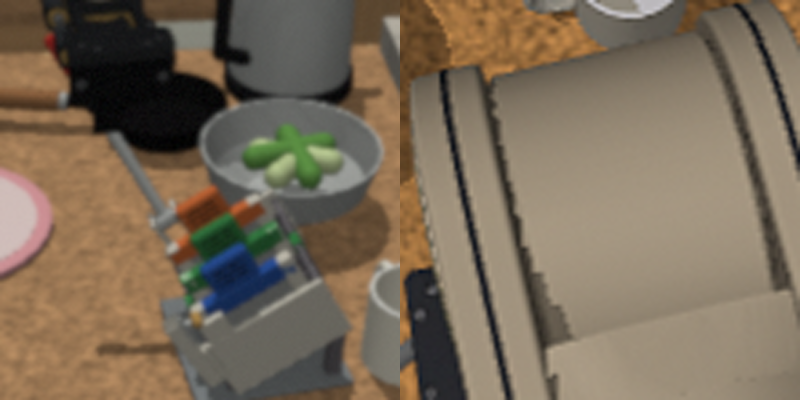

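```bash
python3 -m crank '-0.05 0 -0.03 -0.09 -1;-0.05 0 -0.03 -0.09 -1;0 0 -0.03 -0.09 -1;0 0 -0.03 -0.09 -1;0 0 -0.03 -0.09 -1;0 0 -0.03 -0.09 -1;0 0 -0.03 -0.09 -1;0 0 -0.03 -0.09 -1;0 0 -0.03 -0.09 -1;0 0 -0.03 -0.09 -1' 20| tr '\n' ' '
python3 -m crank '0 0 0 -0.09 -1;0 0 0 -0.01 -1;0 0 0 0 -1'
cat > k.py <<'E'
from h import *
s0=np.array([.6472,.1319,.0497]);th=np.radians(9.05)
h=np.array([np.cos(th),np.sin(th),0]);y=np.array([-h[1],h[0],0]);z=np.array([0,0,1.])
H=s0-.037*(.866*h+.5*z)+.075*y+.093*(-.5*h+.866*z)
def wp(a,r=.182):
    if a>np.pi/2:return np.array([-.202*np.cos(a)+.0165,-.095*np.sin(a),.866*.202*np.sin(a)-.018])
    zz=r*np.sin(a)+.007*np.cos(a);return np.array([-r*np.cos(a)+.007*np.sin(a)+.0095,-.5*zz,.866*zz+.004*np.cos(a)])
if __name__=="__main__":
    b=blob
    p=read_state()["ee_pos"]-H;p=np.array([p@y,p@h,p[2]]);print("H",H,"tool rel",p)
    P=[wp(2.07)+[.03,0,0]]+[wp(a) for a in np.r_[np.arange(2.07,.1,-.14),.1,0]]
    print("rel",P[0]);q=p
    for w in P:d=w-q;print((d/.2*[1,1,-1]).round(3),(np.linalg.norm(d)*1e3).round());q=w
E
python3 k.py; python3 -c "
from h import *
to(.56,.2,.3,99.05)
for n,bx in(('side',(215,100,40,40)),('top',(165,235,40,40))):
  try:print(blob(n,(0,150,80),(8,255,255),bx))
  except Exception as e:print(n,e)"
```

```text
time: 21.0 ee_pos: [0.4826, 0.1045, 0.3307] eef_rot: [0.707, 0.707, -0.001, 0.002] ft_force: [-0.4, 0.2, -0.6] width: 0.0007 grip_force: 0.0 time: 21.3
ee_pos: [0.4823, 0.1047, 0.3302]
eef_rot: [0.652, 0.758, -0.0, 0.001]
ft_force: [0.6, 0.4, -0.3]
width: 0.0003
grip_force: 0.0
H [0.55783851 0.19361199 0.111738  ] tool rel [-0.07595099 -0.0887987   0.2183577 ]
rel [ 0.14320276 -0.08340659  0.13558401]
[1.096 0.027 0.414] 234.0
[-0.15  0.   -0.  ] 30.0
[-0.128 -0.028 -0.051] 28.0
[-0.135 -0.019 -0.035] 28.0
[-0.14  -0.01  -0.018] 28.0
[-0.135  0.018 -0.008] 27.0
[-0.127  0.006  0.007] 25.0
[-0.124  0.015  0.023] 25.0
[-0.119  0.023  0.038] 25.0
[-0.111  0.031  0.052] 25.0
[-0.101  0.039  0.065] 25.0
[-0.089  0.045  0.077] 25.0
[-0.076  0.051  0.087] 25.0
[-0.061  0.056  0.096] 25.0
[-0.045  0.06   0.102] 25.0
[-0.028  0.062  0.107] 25.0
[-0.001  0.005  0.008] 2.0
[-0.008  0.045  0.078] 18.0
shift [0.413 0.457 0.15 ] n 2.536666109208577 turn -0.004 yaw 98.7 pos [0.482  0.1046 0.33  ] F [ 0.7  0.6 -0.5] w 0.0004 0.0 j [-1.64 -0.18  1.22  1.66  0.17  1.54 -0.28] t 21.5
(array([231.58333333, 118.55952381]), ((231.95205688476562, 119.2945327758789), (15.72451114654541, 7.117410659790039), 65.55604553222656), 84)
(array([181.12101911, 253.37579618]), ((181.0, 253.49998474121094), (8.70650863647461, 19.077495574951172), 50.19443130493164), 157)
```

```bash
python3 -m crank '0.183 0.005 0 0 -1;0.183 0.005 0 0 -1;0.183 0.005 0 0 -1;0.183 0.005 0 0 -1;0.183 0.005 0 0 -1;0.183 0 0 0 -1;0 0 0 0 -1;0 0 0.14 0 -1;0 0 0.14 0 -1;0 0 0.12 0 -1'| tr '\n' ' '
python3 k.py|head -4; python3 -c "
from h import *
to(.453,.322,.247,99.05)
for n,bx in(('side',(215,100,40,40)),('top',(165,235,40,40))):
  try:print(blob(n,(0,150,80),(8,255,255),bx)[0])
  except Exception as e:print(n,e)"
```

```text
time: 22.5 ee_pos: [0.4532, 0.3221, 0.2485] eef_rot: [0.651, 0.759, -0.0, 0.001] ft_force: [0.2, 0.6, 0.7] width: 0.0002 grip_force: 0.0 H [0.55783851 0.19361199 0.111738  ] tool rel [ 0.14302045 -0.0844002   0.1355903 ]
rel [ 0.14320276 -0.08340659  0.13558401]
[0.001 0.005 0.   ] 1.0
[-0.15  0.   -0.  ] 30.0
shift [-0.001 -0.003  0.018] n 0.07111703287273671 turn -0.003 yaw 98.8 pos [0.4535 0.3223 0.2505] F [ 0.1 -0.1  0.6] w 0.0004 0.0 j [-1.67  0.29  1.18  1.65 -0.27  1.38 -0.3 ] t 22.7
[232.18085106 119.19148936]
[181.44217687 253.34693878]
```

Now push, split into smaller rows for gentleness.

```bash
python3 -m crank '-0.075 0 0 0 -1;-0.075 0 0 0 -1;-0.064 -0.014 -0.025 0 -1;-0.064 -0.014 -0.025 0 -1;-0.068 -0.01 -0.018 0 -1;-0.068 -0.01 -0.018 0 -1;0 0 0 0 -1'| tr '\n' ' '
cat > m.py <<'E'
from k import *
hs=[]
for n in("side","top"):
    im=cv2.cvtColor(C[n]["img"],cv2.COLOR_BGR2HSV);m=cv2.inRange(im,(0,150,70),(7,255,255))
    if n=="top":m[:,310:]=0;m[:150]=0
    else:m[250:]=0;m[:60]=0;m[:,:180]=0;m[:,370:]=0
    k,l,st,ce=cv2.connectedComponentsWithStats(m);i=1+np.argmax(st[1:,4]) if k>1 else 0;print(n,ce[i].round(1),st[i,4]);hs.append(ce[i])
P,e=tri(*hs);d=P-H;Z=-.5*h+.866*z;print("grip",P,e,"angle",np.arctan2(d@Z,-(d@y)).round(3),"r",np.hypot(d@Z,d@y).round(3),"x",(d@(.866*h+.5*z)).round(3))
p=read_state()["ee_pos"]-H;print("tool rel",(p@y).round(4),(p@h).round(4),p[2].round(4))
E
python3 m.py
```

```text
time: 23.4 ee_pos: [0.4576, 0.2363, 0.2681] eef_rot: [0.652, 0.758, 0.001, -0.001] ft_force: [0.6, -0.5, 0.5] width: 0.0003 grip_force: 0.0 side [231.8 123.5] 104
top [209.4 251.2] 54
grip [0.4665 0.2096 0.2693] 0.0015 angle 1.737 r 0.183 x 0.003
tool rel 0.0607 -0.0928 0.1557
```

```bash
python3 -m crank '-0.07 -0.005 -0.009 0 -1;-0.07 -0.005 -0.009 0 -1;-0.068 0.009 -0.004 0 -1;-0.068 0.009 -0.004 0 -1;-0.064 0.003 0.004 0 -1;-0.064 0.003 0.004 0 -1;-0.062 0.008 0.012 0 -1;-0.062 0.008 0.012 0 -1;0 0 0 0 -1'| tr '\n' ' '
python3 m.py
```

```text
time: 24.4 ee_pos: [0.4791, 0.1336, 0.2657] eef_rot: [0.652, 0.758, -0.0, 0.0] ft_force: [-0.2, -0.2, 0.5] width: 0.0004 grip_force: 0.0 side [241.3 147.8] 96
top [279.5 209.5] 235200
grip [0.5138 0.0762 0.2901] 0.0571 angle 1.039 r 0.215 x 0.036
tool rel -0.0448 -0.0874 0.1542
```

```bash
python3 -c "
from k import *
w=wp(2.07-.14*6);print(w)"
```

```text
[-0.04473384 -0.08693631  0.15191065]
```

```bash
python3 -m crank '-0.06 0.012 0.019 0 -1;-0.06 0.012 0.019 0 -1;-0.055 0.015 0.026 0 -1;-0.055 0.015 0.026 0 -1;-0.05 0.02 0.033 0 -1;-0.05 0.02 0.033 0 -1;0 0 0 0 -1'| tr '\n' ' '
cat >> m.py <<'E'
o,d=ray("side",hs[0]);X=.866*h+.5*z;w=o+d*((H-o)@X)/(d@X)-H;print("side only: angle",np.arctan2(w@Z,-(w@y)).round(3),"r",np.hypot(w@Z,w@y).round(3))
E
python3 m.py
```

```text
time: 25.3 ee_pos: [0.5073, 0.0726, 0.2342] eef_rot: [0.651, 0.759, -0.001, 0.001] ft_force: [0.1, 0.1, -0.1] width: 0.0005 grip_force: 0.0 side [255.9 175.5] 55
top [234. 203.] 1
grip [0.5477 0.1702 0.1567] 0.0609 angle 1.131 r 0.051 x 0.011
tool rel -0.1104 -0.0688 0.1232
side only: angle 0.817 r 0.172
```

```bash
python3 -m crank '-0.045 0.023 0.038 0 -1;-0.045 0.023 0.038 0 -1;-0.038 0.025 0.044 0 -1;-0.038 0.025 0.044 0 -1;-0.03 0.028 0.048 0 -1;-0.03 0.028 0.048 0 -1;-0.022 0.03 0.051 0 -1;-0.022 0.03 0.051 0 -1;0 0 0 0 -1'| tr '\n' ' '
python3 m.py; python3 -c "
from k import *
print(wp(.25),wp(.1),wp(0))"
```

```text
time: 26.3 ee_pos: [0.558, 0.0274, 0.1624] eef_rot: [0.65, 0.76, 0.0, 0.001] ft_force: [0.9, 0.4, 0.8] width: 0.0005 grip_force: 0.3 side [280.6 214.8] 49
top [235.  209.5] 2
grip [0.5841 0.1818 0.0132] 0.005 angle -1.41 r 0.099 x -0.028
tool rel -0.1641 -0.0266 0.0513
side only: angle 0.232 r 0.176
[-0.16511023 -0.02590495  0.04874303] [-0.17089192 -0.01256736  0.02574668] [-0.1725   -0.0035    0.010062]
```

```bash
python3 -m crank '-0.03 0.035 0.06 0 -1;-0.03 0.035 0.06 0 -1;0 0 0 0 -1'| tr '\n' ' '
python3 -m crank '0 0.005 0.01 0 -1;0 0 0 0 -1'| tr '\n' ' '
python3 -m crank '0 0.005 0.01 0 -1;0 0 0 0 -1'| tr '\n' ' '
python3 m.py
```

```text
time: 26.8 ee_pos: [0.5735, 0.0173, 0.1382] eef_rot: [0.65, 0.76, 0.0, 0.001] ft_force: [-0.4, 0.1, 1.0] width: -0.0002 grip_force: 0.0 time: 27.0 ee_pos: [0.574, 0.0173, 0.1369] eef_rot: [0.651, 0.759, 0.0, 0.0] ft_force: [-0.3, 0.8, -0.2] width: 0.0005 grip_force: 0.0 time: 27.2 ee_pos: [0.5753, 0.0172, 0.135] eef_rot: [0.651, 0.759, 0.0, 0.0] ft_force: [-2.0, 0.4, 5.0] width: 0.0003 grip_force: 2.7 side [288.4 226.3] 47
top [234. 203.] 1
grip [ 0.6082  0.1881 -0.0335] 0.0074 angle -1.482 r 0.151 x -0.03
tool rel -0.1769 -0.0105 0.0233
side only: angle 0.05 r 0.182
```

```bash
python3 -m crank '0 0.004 0.01 0 -1;0 0 0 0 -1'| tr '\n' ' '
python3 -m crank '0 0.004 0.01 0 -1;0 0 0 0 -1'| tr '\n' ' '
python3 -m crank '0 0.004 0.01 0 -1;0 0 0 0 -1'| tr '\n' ' '
python3 m.py
```

```text
time: 27.5 ee_pos: [0.5763, 0.0171, 0.1334] eef_rot: [0.651, 0.759, 0.001, 0.001] ft_force: [-2.6, 0.3, 8.2] width: 0.0004 grip_force: 4.5 time: 27.7 ee_pos: [0.5774, 0.0172, 0.1316] eef_rot: [0.651, 0.759, 0.001, 0.001] ft_force: [-2.0, -1.0, 9.7] width: 0.0003 grip_force: 4.4 time: 27.9 ee_pos: [0.5785, 0.0172, 0.1295] eef_rot: [0.651, 0.759, 0.001, 0.001] ft_force: [0.7, -1.1, 4.2] width: 0.0001 grip_force: 1.8 side [290.  228.3] 46
top [235. 210.] 1
grip [ 0.6014  0.1861 -0.0412] 0.0149 angle -1.478 r 0.154 x -0.04
tool rel -0.1773 -0.0075 0.0175
side only: angle 0.01 r 0.182
```

Force peaked at about 10 N and is dropping (the bar is passing the roller); continue until the hard stop.

```bash
python3 -m crank '0 0.005 0.01 0 -1;0 0 0 0 -1'| tr '\n' ' '
python3 -m crank '0 0.005 0.01 0 -1;0 0 0 0 -1'| tr '\n' ' '
python3 -m crank '0 0.005 0.01 0 -1;0 0 0 0 -1'| tr '\n' ' '
python3 m.py
```

```text
time: 28.2 ee_pos: [0.5792, 0.0174, 0.127] eef_rot: [0.651, 0.759, 0.001, 0.001] ft_force: [-0.8, -0.6, 3.7] width: 0.0007 grip_force: 1.1 time: 28.4 ee_pos: [0.5794, 0.018, 0.1243] eef_rot: [0.651, 0.759, 0.0, 0.0] ft_force: [0.3, 0.3, 0.3] width: 0.0002 grip_force: 0.0 time: 28.6 ee_pos: [0.5803, 0.0183, 0.1221] eef_rot: [0.65, 0.76, -0.0, 0.0] ft_force: [0.7, 0.0, -0.0] width: 0.0003 grip_force: 0.0 side [291.9 230.5] 49
top [234. 203.] 1
grip [ 0.6149  0.1897 -0.0514] 0.0003 angle -1.495 r 0.17 x -0.033
tool rel -0.1769 -0.0053 0.0106
side only: angle -0.048 r 0.18
```

```bash
python3 -m crank '0 0.003 0.01 0 -1;0 0 0 0 -1'| tr '\n' ' '
python3 -m crank '0 0.003 0.01 0 -1;0 0 0 0 -1'| tr '\n' ' '
python3 -m crank '0 0.003 0.01 0 -1;0 0 0 0 -1'| tr '\n' ' '
python3 m.py
```

```text
time: 28.9 ee_pos: [0.5813, 0.0181, 0.1209] eef_rot: [0.651, 0.759, 0.0, 0.0] ft_force: [-3.1, 0.8, 5.8] width: 0.0003 grip_force: 3.0 time: 29.1 ee_pos: [0.5817, 0.0172, 0.1197] eef_rot: [0.651, 0.759, 0.0, 0.0] ft_force: [-9.0, -1.4, 17.5] width: 0.0005 grip_force: 9.4 time: 29.3 ee_pos: [0.5822, 0.0158, 0.1185] eef_rot: [0.651, 0.759, -0.0, 0.001] ft_force: [-12.6, -5.1, 25.7] width: 0.0002 grip_force: 14.6 side [292.5 232.2] 46
top [239. 191.] 1
grip [ 0.6301  0.1744 -0.0401] 0.0321 angle -1.39 r 0.168 x -0.017
tool rel -0.1793 -0.0039 0.0068
side only: angle -0.041 r 0.187
```

```bash
python3 -m crank '0 -0.006 -0.02 0 -1;0 0 -0.05 0 -1;0 0 -0.15 0 -1;0 0 -0.2 0 -1;0 -0.15 -0.15 0 -1;0 -0.2 0 0 -1;-0.1 -0.2 0 0 -1;-0.2 0 0 0 -1;-0.2 0 0 0 -1;0 0 0 0 -1'| tr '\n' ' '
python3 -m crank '-0.2 0 0 0 -1;-0.2 0 0 0 -1;-0.2 0 0 0 -1;0 0 0 0 -1'| tr '\n' ' '
python3 m.py
python3 - <<'E'
from k import *
for nm,lo,hi,bs,bt in [("orange",(9,150,80),(14,255,255),(260,160,60,60),(225,165,25,60)),("blue",(105,130,60),(125,255,255),(275,180,60,60),(260,160,40,50)),("green",(50,120,40),(80,255,255),(268,165,50,60),(235,160,35,60))]:
    s,t=blob("side",lo,hi,bs),blob("top",lo,hi,bt);P,e=tri(s[0],t[0]);d=P-s0
    print(nm,s[0].round(1),s[2],t[0].round(1),t[2],P,e,"seat xyz",(d@(.866*h+.5*z)).round(4),(d@y).round(4),(d@(-.5*h+.866*z)).round(4))
E
```

```text
time: 30.4 ee_pos: [0.5068, -0.0901, 0.2352] eef_rot: [0.655, 0.756, -0.0, -0.001] ft_force: [0.3, -0.6, -0.2] width: 0.0008 grip_force: 0.0 time: 30.8 ee_pos: [0.5232, -0.2102, 0.2344] eef_rot: [0.656, 0.755, -0.003, -0.001] ft_force: [0.1, -0.4, -1.1] width: 0.0001 grip_force: 0.0 side [279.5 209.5] 235200
top [302.4 202.9] 104
grip [0.5697 0.0225 0.1624] 0.0152 angle 0.293 r 0.178 x 0.012
tool rel -0.3877 -0.0953 0.1224
side only: angle 0.214 r 0.147
orange [301.5 179.4] 59 [235.4 197.2] 161 [0.6136 0.1723 0.1288] 0.0329 seat xyz 0.0163 0.0452 0.0819
blue [297.6 203.1] 102 [274.6 190.6] 157 [0.6109 0.0827 0.1291] 0.0022 seat xyz 0.002 -0.0429 0.0906
green [299.  189.4] 113 [255.7 188.9] 179 [0.6164 0.126  0.1354] 0.0034 seat xyz 0.0157 -0.001 0.0899
```

```bash
python3 -m crank '0 -0.2 -0.05 0 -1;0 -0.2 -0.05 0 -1;0 -0.2 -0.05 0 -1;0.2 0 -0.05 0 -1;0.2 0 0 0 -1;0.2 0 0 0 -1;0 0 0 0 -1'| tr '\n' ' '
python3 m.py
python3 - <<'E'
from k import *
for a in(0,.02,.09):
  X=[H-.182*np.cos(a)*y+.182*np.sin(a)*(-.5*h+.866*z)];print(a,proj("side",X),proj("top",X))
for nm,lo,hi,bs,bt in [("orange",(4,150,80),(14,255,255),(260,160,60,60),(225,165,25,60)),("blue",(105,130,60),(125,255,255),(275,180,60,60),(260,160,40,50)),("green",(50,120,40),(80,255,255),(275,170,42,60),(242,175,20,60))]:
    s,t=blob("side",lo,hi,bs),blob("top",lo,hi,bt);P,e=tri(s[0],t[0]);d=P-s0
    print(nm,s[0].round(1),s[2],t[0].round(1),t[2],P,e,"seat xyz",(d@(.866*h+.5*z)).round(4),(d@y).round(4),(d@(-.5*h+.866*z)).round(4))
E
```

```text
time: 31.7 ee_pos: [0.4212, -0.0854, 0.2711] eef_rot: [0.648, 0.761, -0.001, -0.007] ft_force: [-0.5, -0.7, -0.3] width: 0.0006 grip_force: 0.0 side [290.8 227.9] 91
top [302.4 202.9] 103
grip [0.5871 0.0172 0.1113] 0.0016 angle -0.005 r 0.179 x 0.001
tool rel -0.2589 -0.1791 0.1593
side only: angle -0.051 r 0.171
0 [[290.33945696 228.82251315]] [[303.84787566 202.83983519]]
0.02 [[289.58637376 227.85910678]] [[304.11137362 203.3667037 ]]
0.09 [[286.86023562 224.28863976]] [[304.80388672 205.27884496]]
orange [289.3 178.2] 260 [235.3 197.2] 167 [0.5976 0.1721 0.136 ] 0.0042 seat xyz 0.0062 0.0475 0.0961
blue [299.1 203.2] 452 [274.6 190.6] 157 [0.6127 0.0827 0.1282] 0.0011 seat xyz 0.003 -0.0432 0.0889
green [294.9 189.5] 224 [256.1 192. ] 178 [0.6077 0.1251 0.1364] 0.0008 seat xyz 0.0086 -0.0005 0.0951
```

```bash
python3 -c "
from bench import workorder
print(workorder.close_job())"
```

```text
the job is handed in; nothing more can be done
None
```

The job is handed in after about 32 s on the robot's clock: the green insert is home in the middle pocket and the keeper bar went past the roller to its hard stop (last measured at about 0 rad). The orange and blue inserts measured within a few millimetres of where they started; I have not seen the verdict.

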